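# Twist the sample pot home in the tilted mixer socket

### The arm

A 6-joint arm with a two-finger parallel gripper is mounted at the origin on the work surface. World frame = base frame: x ahead of the robot, y to its left, z up, the work surface at z = 0. Lengths are in m, angles in degrees, forces in N, time in s.
With the tool pointing down it reaches from about 0.25 to 0.725 m from the base axis. Payload 9.7 kg.
Tool frame: the origin (TCP) lies at the very end of the fingers, on their centre line; the grasp point (between the pads) lies 19 mm behind it; z points along the fingers, y is the direction in which the jaws open and shut (so a half turn about z gives the same grasp; the last joint's range is limited). The gripper opens to 85 mm and grips with 20 to 120 N. Pads are 22 mm wide; open, the fingers measure 114 mm over their backs; the gripper's body (76 mm by 85 mm) begins 54 mm behind the grasp point. The pads swing forward as they close: fully open they stand 13 mm farther back than shut.
Start: joints at [70.359, 4.979, 10.078, 95.1, 0, 90], TCP at [0.185, 0.518, 0.201] pointing down, gripper open.
Joint ranges: [-179.16, 179.16], [-48.56, 103.87], [-65.8, 70.77], [-126.05, 130.52], [-82.76, 87.17], [-180, 180]. Speed limits (degrees/s): [127.2, 127.2, 147.25, 180, 180, 180].

### API

Orientations are given as [roll, pitch, yaw] about the fixed x, y, z axes, in that order (R = Rz(yaw) Ry(pitch) Rx(roll)).
In Python, from workcell import bot gives the robot as it stands.
- The arm moves only by the shell command python3 -m pendant 'ROWS' [FORCE]. ROWS is JSON, a list that holds one entry, the list of rows, each a list of 7 numbers: the shift along the tool's x, y, z in cm, then the turn, a rotation vector about the tool's x, y, z in rad, then the opening in per cent of the stroke, from 0 (shut) to 100 (fully open). In form: [[[dx, dy, dz, ax, ay, az, gripper], ...]]. A call has 1 to 5 rows; each row shifts and turns the pose as measured when the row begins, along the tool's axes as they then stand; what a row does not reach is not made up. A row lasts 1/12 s, in which the tool goes at most 41.7 mm and 7.16 degrees, less where a joint would pass 70% of its speed; a pose out of reach is approached as far as the arm can. A call with a gripper value outside its range is refused whole. The fingers move at their own pace and stop on an object; FORCE is the grip in N (left out, the last holds). Time passes only in rows, so rows that do not move let the fingers close. It gives the time, the measured TCP pose, the force and the opening at its end, in the units of the state.
- bot.get_obs(): the state, without advancing time (a new reading comes with each control period).
- bot.camera(name): name is "scene" or "side" or "wrist"; returns the picture (400x640x3 uint8, red, green, blue); there is no depth.
- bot.get_calibration(name): a dict with "intrinsics" (3x3 intrinsics, pixels), "pose" (4x4, takes a point from camera to world coordinates); the wrist camera has in their place "T_tool_cam" (4x4, takes a point from camera to tool coordinates, whose origin is the TCP and whose axes are the flange's). Camera axes: x right, y down, z forward; pixel columns grow to the right and rows downward; lengths in m; the calibration is good to about 2 mm. A picture is of the moment at which its call begins: read the wrist's pose just before it. get_calibration takes no time and is no camera call.
- bot.job_done(): hands the job in, once; it reports no verdict.
Trained networks look in the newest picture that a camera, given by its name, has taken for a name from the list of things; names that differ only in an ending like _2 or _b are one class to them, and where a whole thing is asked for, a point or a joint stands for the part that bears it (a point fixed in the world has none). Each returns a list of dicts, best first, with "confidence" (0 to 1); they miss things now and then, are a little off and sometimes report something else, mostly with a low value. They report only what shows in the picture. A call takes as long as a camera call. They do not tell look-alikes from the thing itself.
- bot.masks_of(camera, thing): "pixels" (400x640 bool, what is visible of it) and "extent" ([left, top, right, bottom] in pixels, round what is visible of it).
- bot.mark_of(camera, thing): "uv" ([column, row] in pixels: a listed point, or the origin of a listed thing).
The state is a dict: "time": time; "q": joint angles; "qd": joint speeds; "joint_efforts": joint torques, N m; "ee_pos": TCP position; "tcp_rot": TCP orientation; "wrist_force": force on the tool from outside, world axes, zero at the start; "torque": the same for the moment, N m; "opening": finger opening in m.
Only numpy, scipy, OpenCV 4.12 (cv2) and the standard library are available. Lean on these libraries where they do the work, as an engineer would, in place of code of your own. Each camera call takes 0.05 s, during which the arm holds its last target. There are 200 camera calls.

### The job

Load the sample pot, the one with the side lug, into the mixer's tilted socket. Start it in the mouth with the lug about a quarter turn anticlockwise of the stop post (seen looking into the socket), then press and twist it clockwise against the snug fit until the pot is fully down on the socket's floor and the lug rests against the post; let go of it there, and leave the other things on the bench where they are.

Things in the scene. Friction and masses are not known exactly. Their poses are not given: they have to be found in the camera images.
- pot_lid (a point): Centre of the sample pot's black lid, on the pot's axis, 112 mm above its underside: the place to grasp. The pot is one rigid closed piece, about 0.35 kg: a steel cylinder 56 mm in diameter, 130 mm tall in all; the lid (58 mm in diameter, fixed) is its top 34 mm. It alone has a side lug. z axis: up, from underside to lid; x axis: towards the lug.
- pot_foot (a point): Centre of the pot's underside (axes as pot_lid). The lowest 8 mm taper in to 50 mm in diameter. The pot starts upright on the bench with its lug roughly to the robot's left (+y); it and two plain tins share three places at random.
- pot_lug (a point): A point in the pot's side lug, 50 mm from the pot's axis and 63 mm above its underside (axes as pot_lid). The lug is a steel bar, 16 mm wide and 12 mm tall, that sticks straight out to 68 mm from the axis.
- mixer: Bench mixer, fixed: blue base 260 x 180 x 45 mm with a white box 105 mm high at its far end. Origin on the bench, 90 mm straight below socket_floor; x axis roughly away from the robot, z up. It carries the socket, an aluminium cup that leans 30 degrees from vertical, its mouth roughly towards the robot.
- socket_floor (a point): Centre of the socket's floor. z axis: out of the socket along its axis (30 degrees from vertical); x axis: away from the robot and upwards; y axis: level, to the left as seen from the robot. The bore is 60 mm in diameter and 40 mm deep, then comes a flared lip 12 mm tall that widens to about 70 mm.
- socket_mouth (a point): Centre of the socket's mouth, on its axis, 52 mm out from socket_floor (same axes). Spring balls in the bore, 20 and 30 mm above the floor, squeeze the pot: from where its foot is about 38 mm above the floor, pushing it straight in takes some 18 to 35 N, and less while it is being turned (turning takes up to 0.8 N m). They hold it where it is left.
- lug_home (a point): Where pot_lug lies when the pot is home: 50 mm from the socket's axis along its y axis and 63 mm out from the floor (axes as socket_floor). The lug then clears the collar and rests against the stop post.
- stop_post (a point): Top of the stop post, a steel pin 11 mm in diameter, parallel to the socket's axis and 50 mm from it, 74 mm out from the socket's floor (axes as socket_floor). It stands just clockwise of lug_home (looking into the socket; centre 16 degrees round).
- tall_tin: Plain steel tin with a black lid, no lug, 56 mm in diameter and 118 mm tall; origin at the centre of its underside. Not to be disturbed.
- squat_tin: Plain steel tin with a black lid, no lug, 64 mm in diameter and 80 mm tall; origin at the centre of its underside. Not to be disturbed.
- sieve: Loose brass sieve, 150 mm in diameter and 45 mm tall; origin at the centre of its underside.
- spatula: Spatula lying on the bench, along its x axis.
- brush: Brush lying on the bench, along its x axis.
- jar: Pale lidded jar, 70 mm in diameter and 110 mm tall; origin at the centre of its underside.
- weight: Brass weight with a knob, 56 mm in diameter and 75 mm tall; origin at the centre of its underside.
Mind the look-alikes: they are no part of the job. Leave any orange or red look-alike of the part that bears pot_lid alone.

How it is judged:
By the outcome, as a careful person would: the job done as asked, in the order asked, and still so for the second after the job is handed in, with the robot touching nothing.
It also fails if it takes over 48 s, if anything falls off the work surface, if the arm or the gripper's body presses on something with over 40 N, if the wrist force passes 120 N, or if a joint passes its speed limit or range.

## Working session

There is one attempt and no reset: what is moved stays moved. The work goes in short steps, Python scripts to look and compute and a shell command to move; the robot and the scene stay as the last step left them, time stands still between calls to the robot, and variables do not carry over. Pictures are saved under pics/ and viewed, about 8 in all and at most 12, crops included, and the job is handed in when it is done.

```bash
mkdir -p pics; ls; cat > h.py <<'E'
import numpy as np, cv2
from scipy.spatial.transform import Rotation as R
from workcell import bot
def cam(name):
    c=bot.get_calibration(name); K=np.array(c["intrinsics"])
    if "pose" in c: T=np.array(c["pose"])
    else: T=tool()@np.array(c["T_tool_cam"])
    return K,T
def tool():
    o=bot.get_obs(); T=np.eye(4); T[:3,:3]=R.from_euler('xyz',o["tcp_rot"],degrees=True).as_matrix(); T[:3,3]=o["ee_pos"]; return T
def ray(K,T,uv):
    d=T[:3,:3]@np.linalg.solve(K,[uv[0],uv[1],1]); return T[:3,3],d/np.linalg.norm(d)
def onz(K,T,uv,z):
    o,d=ray(K,T,uv); return o+d*(z-o[2])/d[2]
def tri(rays):
    A=0;b=0
    for o,d in rays:
        P=np.eye(3)-np.outer(d,d); A=A+P; b=b+P@o
    x=np.linalg.solve(A,b); return x,[np.linalg.norm((np.eye(3)-np.outer(d,d))@(x-o)) for o,d in rays]
def proj(K,T,p):
    q=np.linalg.inv(T)@np.append(p,1); q=K@q[:3]; return q[:2]/q[2]
def shot(name,fn):
    KT=cam(name); im=bot.camera(name); cv2.imwrite("pics/"+fn,im[...,::-1]); return im,KT
E
python3 - <<'E'
from h import *
o=bot.get_obs(); print(o)
ims=[];M={}
names="pot_lid pot_foot pot_lug mixer socket_floor socket_mouth lug_home stop_post tall_tin squat_tin".split()
C={}
for c in("scene","side"):
    im,C[c]=shot(c,c+"0.png")
    for n in names:
        M[c,n]=[(np.round(m["uv"],1),round(m["confidence"],2)) for m in bot.mark_of(c,n)[:3]]
for n in names:
    print(n,M["scene",n],M["side",n])
    a,b=M["scene",n],M["side",n]
    if a and b: print('   ',tri([ray(*C["scene"],a[0][0]),ray(*C["side"],b[0][0])]))
print(bot.get_obs()["time"])
print(bot.get_calibration("wrist"))
E
```

```text
pics
{'time': 0.0, 'q': array([7.03583935e+01, 5.01212876e+00, 1.00335999e+01, 9.50995552e+01,
       1.36549749e-03, 8.99997809e+01]), 'qd': array([ 0.03593311, -0.04404705,  0.05775334,  0.01379673, -0.06593902,
       -0.03092187]), 'joint_efforts': array([ 2.44758558e-04, -5.20395827e+01,  4.64800930e+01,  1.63754012e-02,
        9.08142894e-08, -1.75483564e-05]), 'ee_pos': array([0.18477504, 0.517741  , 0.19996558]), 'tcp_rot': array([-1.79921916e+02, -1.36579484e-03,  1.60358611e+02]), 'wrist_force': array([-0.05564534, -0.08960084, -0.01382298]), 'torque': array([ 0.00997631, -0.00878605,  0.01593198]), 'opening': 0.08530462071514013}
pot_lid [(array([176.7, 246.1]), 0.97), (array([234.4, 239.3]), 0.84), (array([267.9, 271.1]), 0.76)] [(array([313.6, 263. ]), 0.93), (array([366.6, 202.5]), 0.92), (array([376.3, 264.2]), 0.89)]
    (array([ 0.44319379, -0.45795602,  0.20258398]), [np.float64(0.023354854930444306), np.float64(0.02335485493044421)])
pot_foot [(array([179.9, 280.4]), 0.94), (array([237.8, 271.3]), 0.89), (array([269.2, 302.1]), 0.89)] [(array([218.7, 321.7]), 0.85
[... 1954 characters left out ...]
2. ]), 0.8), (array([417.7, 255.5]), 0.19)]
    (array([ 0.64035046, -0.22444204,  0.00330891]), [np.float64(0.00030396405140770084), np.float64(0.00030396405140762966)])
1.1
{'intrinsics': array([[276.14655831,   0.        , 319.17595666],
       [  0.        , 276.14655831, 198.03429469],
       [  0.        ,   0.        ,   1.        ]]), 'T_tool_cam': array([[ 3.75814335e-04, -9.59278852e-01, -2.82460514e-01,
         7.20945927e-02],
       [ 9.99998887e-01, -4.72849381e-05,  1.49108755e-03,
         2.45371838e-04],
       [-1.44372489e-03, -2.82460760e-01,  9.59277767e-01,
        -1.73662787e-01],
       [ 0.00000000e+00,  0.00000000e+00,  0.00000000e+00,
         1.00000000e+00]])}
```

View pics/scene0.png

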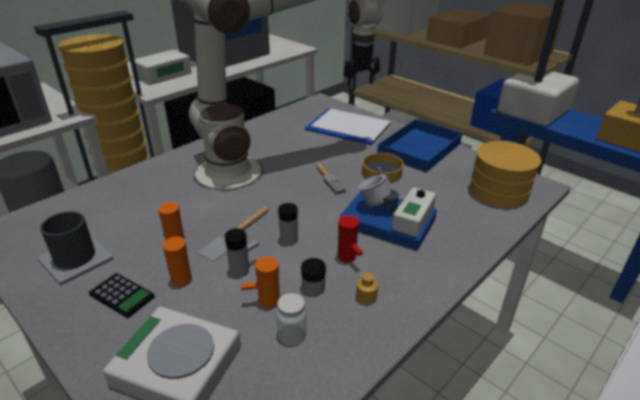

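View pics/side0.png

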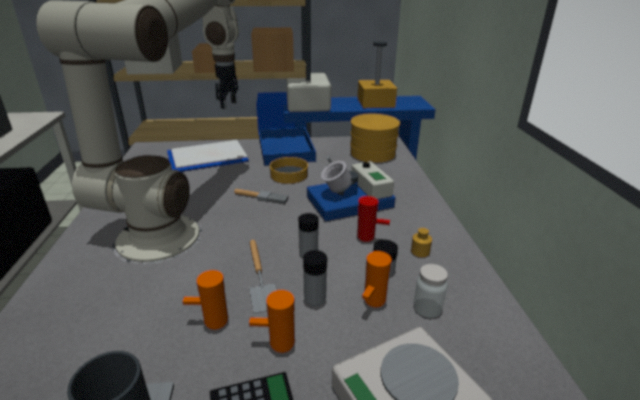

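```bash
python3 - <<'E'
from h import *
C={c:cam(c) for c in("scene","side")}
for a,b,n in(((234.4,239.3),(313.6,263),"lid A"),((237.8,271.3),(315,304),"footA"),((288,210),(308,222),"lid B")):
    print(n,tri([ray(*C["scene"],a),ray(*C["side"],b)]))
s=cv2.imread("pics/scene0.png"); d=cv2.imread("pics/side0.png")
a=cv2.resize(s[195:295,200:330],None,fx=3,fy=3,interpolation=3);b=cv2.resize(d[205:315,270:400],None,fx=3,fy=3,interpolation=3)
b=cv2.resize(b,(390,300))
cv2.imwrite("pics/crop1.png",np.hstack([a,b]))
E
```

```text
lid A (array([ 0.44663178, -0.30633069,  0.10962868]), [np.float64(0.000853203476245111), np.float64(0.0008532034762449664)])
footA (array([ 0.447802  , -0.31087617, -0.008103  ]), [np.float64(0.004553948159795514), np.float64(0.004553948159795365)])
lid B (array([ 0.44579969, -0.11155033,  0.1027977 ]), [np.float64(0.0020557346998973276), np.float64(0.0020557346998972287)])
```

View pics/crop1.png

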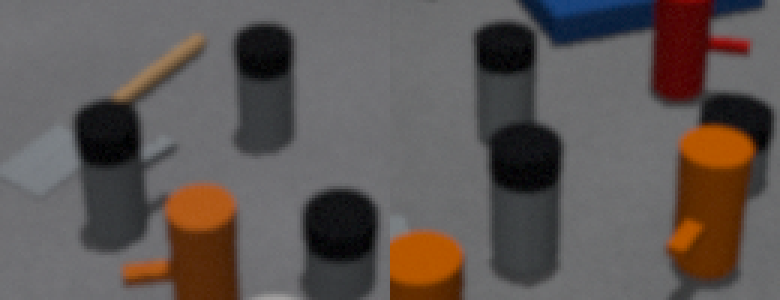

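Candidates: steel and black-lidded things are at scene (236,250), (288,222) and (314,275). Orange look-alikes are at (171,222), (177,260) and (267,283), and a red one at (348,238). The crop shows that only the (236,250) tin has a grey lug, with its tip at scene (257,244). So that is the pot, at about (0.447, -0.307). I'll look at the socket on the way.

```bash
python3 -m pendant '[[[-3.06,-2,-1.5,0,0,0,100],[-3.06,-2,-1.5,0,0,0,100],[-3.06,-2,-1.5,0,0,0,100],[-3.06,-2,-1.5,0,0,0,100],[-3.06,-2,-1.5,0,0,0,100]]]'
python3 -m pendant '[[[-3.06,-2,-0.5,0,0,0,100],[-3.06,-2,-0.5,0,0,0,100],[-3.06,-2,-0.5,0,0,0,100],[-3.06,-2,0,0,0,0,100],[-3.06,-2,0,0,0,0,100]]]'
python3 -m pendant '[[[-3.06,-2,0,0,0,0,100],[-2.5,-2,0,0,0,0,100],[0,0,0,0,0,0,100],[0,0,0,0,0,0,100]]]'
python3 - <<'E'
from h import *
im,C=shot("wrist","w1.png"); print(bot.get_obs()["q"],bot.get_obs()["qd"])
sc=[C]
for c in("scene","side"): pass
for n in "socket_floor socket_mouth lug_home stop_post mixer".split():
    print(n,[(np.round(m["uv"],1),round(m["confidence"],2)) for m in bot.mark_of("wrist",n)[:2]])
np.save("w1K.npy",C[0]);np.save("w1T.npy",C[1])
E
```

```text
time: 1.52
ee_pos: [0.2946, 0.3708, 0.2729]
tcp_rot: [-179.6, -0.1, 161.0]
wrist_force: [0.5, 1.0, -0.4]
opening: 0.0853
time: 1.93
ee_pos: [0.4109, 0.2192, 0.294]
tcp_rot: [-180.0, 0.1, 161.1]
wrist_force: [0.5, 0.8, 0.0]
opening: 0.0855
time: 2.27
ee_pos: [0.4553, 0.1544, 0.2944]
tcp_rot: [-180.0, 0.2, 160.6]
wrist_force: [0.4, -0.1, -0.5]
opening: 0.0851
[ 18.90563916  -1.4310882   14.16424083 105.43796845  -0.20126899
  38.24400527] [ 2.45768622 -0.43771754 -0.40275993  0.08918746  0.17910064  0.81412226]
socket_floor [(array([345. , 242.7]), 0.8)]
socket_mouth [(array([336.1, 241. ]), 0.73)]
lug_home [(array([365.9, 224. ]), 0.56), (array([ 88.6, 149.1]), 0.56)]
stop_post [(array([370.8, 234.6]), 0.65)]
mixer [(array([339.9, 221.3]), 0.94), (array([ 18.5, 271.2]), 0.26)]
```

View pics/w1.png

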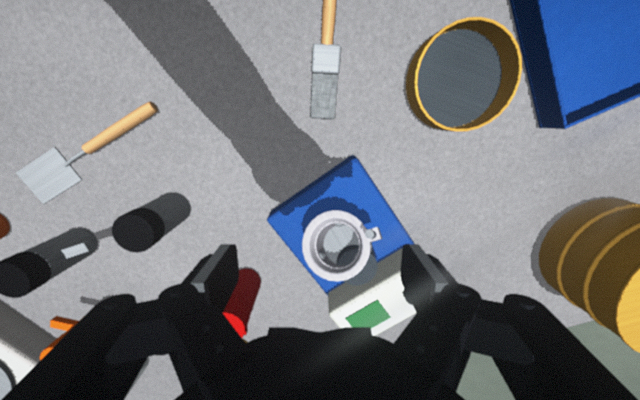

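```bash
cat >> h.py <<'E'
from scipy.optimize import least_squares
def sock(p):  # x,y,yaw deg -> 4x4 of socket_floor
    T=np.eye(4); T[:3,:3]=(R.from_euler('z',p[2],degrees=True)*R.from_euler('y',-30,degrees=True)).as_matrix(); T[:3,3]=[p[0],p[1],.09]; return T
E
python3 - <<'E'
from h import *
w=(np.load("w1K.npy"),np.load("w1T.npy"));s=cam("scene");d=cam("side")
L={"f":[0,0,0],"m":[0,0,.052],"h":[0,.05,.063],"p":[.05*np.cos(np.radians(74)),.05*np.sin(np.radians(74)),.074]}
obs=[(w,"f",(345,242.7)),(w,"m",(336.1,241)),(w,"h",(365.9,224)),(w,"p",(370.8,234.6)),
(s,"f",(378.8,196.6)),(s,"m",(369,182.6)),(s,"h",(377.5,169.3)),(s,"p",(378.2,166.4)),
(d,"f",(336.3,181.1)),(d,"m",(331.6,169.6)),(d,"h",(329.5,159.5)),(d,"p",(330.4,158.3))]
def res(p):
    T=sock(p); return np.concatenate([proj(*c,(T@np.append(L[k],1))[:3])-uv for c,k,uv in obs])
r=least_squares(res,[.56,.17,15],loss="soft_l1",f_scale=2,x_scale=[.01,.01,5]); print(r.x); print(np.round(r.fun.reshape(-1,2),1).tolist())
np.save("sock.npy",r.x)
T=sock(r.x); im=cv2.imread("pics/w1.png"); x0,y0,f=230,130,4
im=cv2.resize(im[y0:y0+150,x0:x0+190],None,fx=f,fy=f,interpolation=3)
def dr(rad,z,col):
    q=[(proj(*w,(T@[rad*np.cos(a),rad*np.sin(a),z,1])[:3])-[x0,y0]+.5)*f for a in np.linspace(0,6.283,60)]
    cv2.polylines(im,[np.int32(q)],True,col,1)
dr(.035,.052,(0,0,255));dr(.030,.040,(0,255,0));dr(.030,0,(255,0,0))
for k in "hp":
    cv2.circle(im,tuple(int(v) for v in (proj(*w,(T@np.append(L[k],1))[:3])-[x0,y0]+.5)*f),5,(0,255,255) if k=="p" else (255,0,255),1)
cv2.imwrite("pics/crop2.png",im)
E
```

```text
[ 0.57128725  0.15126029 11.96757084]
[[-2.6, 0.2], [-0.8, 1.7], [2.0, -0.3], [0.5, -0.7], [-1.4, -1.2], [1.9, -1.8], [-0.7, 1.3], [0.5, 0.5], [3.4, -0.3], [1.1, 0.0], [-3.1, 1.6], [-1.9, -1.6]]
```

View pics/crop2.png

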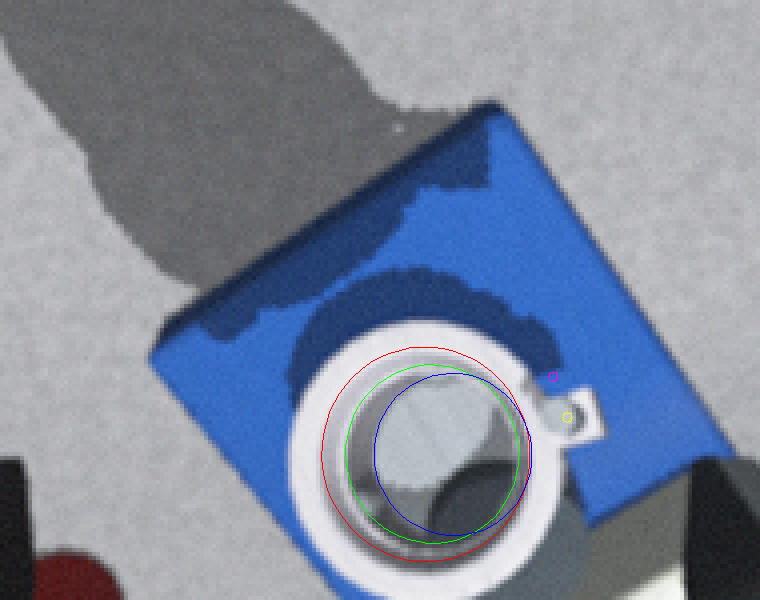

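```bash
python3 - <<'E'
from h import *
w=(np.load("w1K.npy"),np.load("w1T.npy"))
g=lambda c:np.array([c[0]/4+230-.5,c[1]/4+130-.5])
P=lambda c,z:onz(*w,g(c),z)
a,b,c=P((152,357),.045),P((497,112),.045),P((735,457),.045)
az=lambda v:np.degrees(np.arctan2(v[1],v[0]))
print(a,b,c,az(b-a)-90,az(c-b),np.linalg.norm(b-a))
a2,b2=P((165,318),0),P((492,98),0); print(az(b2-a2)-90,np.linalg.norm(b2-a2))
p0=np.load("sock.npy")
for yaw in(az(b-a)-90,az(c-b),p0[2]):
    def res(p):
        T=sock([p[0],p[1],yaw]); q=np.array([proj(*w,(T@[.045*np.cos(t),.045*np.sin(t),.052,1])[:3]) for t in np.linspace(0,6.283,60)])
        lo,hi=q.min(0),q.max(0); return (lo+hi)/2-g((425.5,462))
    x=least_squares(res,p0[:2],x_scale=.01).x; T=sock([*x,yaw])
    q=np.array([proj(*w,(T@[.045*np.cos(t),.045*np.sin(t),.052,1])[:3]) for t in np.linspace(0,6.283,60)]);
    pp=proj(*w,(T@[.05*np.cos(np.radians(74)),.05*np.sin(np.radians(74)),.074,1])[:3])
    print(yaw,x,"mouth",(T@[0,0,.052,1])[:3],"post px crop",(pp-[230,130]+.5)*4,"size",np.ptp(q,axis=0)*4)
E
```

```text
[0.51144013 0.04589377 0.045     ] [0.4625767 0.2086906 0.045    ] [0.63430161 0.25991438 0.045     ] 16.707116816102484 16.60930263865563 0.16997189123001852
15.086459014564795 0.17326392823593031
16.707116816102484 [0.572844   0.15177098] mouth [0.54794154 0.14429651 0.13503332] post px crop [557.63976388 414.80075999] size [264.67067143 275.88114823]
16.60930263865563 [0.57285624 0.15173297] mouth [0.54794106 0.14430102 0.13503332] post px crop [557.7979566  415.00051981] size [264.71111891 275.88239219]
11.967570844765795 [0.57330929 0.1498836 ] mouth [0.5478744  0.14449229 0.13503332] post px crop [564.71018296 424.62118929] size [266.83365277 275.79137283]
```

```bash
python3 -m pendant '[[[-1.6,-3.65,0,0,0,0,100],[-1.6,-3.65,0,0,0,0,100],[-1.6,-3.65,0,0,0,0,100],[-1.6,-3.65,0,0,0,0,100],[-1.6,-3.65,0,0,0,0,100]]]'
python3 -m pendant '[[[-1.6,-3.65,0,0,0,0,100],[-1.6,-3.65,0,0,0,0,100],[-1.6,-3.65,1,0,0,0,100],[-1.6,-3.65,1,0,0,0,100],[-1.6,-3.65,1,0,0,0,100]]]'
python3 -m pendant '[[[-1.6,-3.65,0,0,0,0,100],[-1.6,-3.65,0,0,0,0,100],[0,0,0,0,0,0,100],[0,0,0,0,0,0,100]]]'
python3 - <<'E'
from h import *
im,C=shot("wrist","w2.png"); print(bot.get_obs()["q"],bot.get_obs()["qd"])
for n in "pot_lid pot_foot pot_lug tall_tin".split():
    print(n,[(np.round(m["uv"],1),round(m["confidence"],2)) for m in bot.mark_of("wrist",n)[:4]])
print([(m["extent"],round(m["confidence"],2)) for m in bot.masks_of("wrist","pot_lid")])
np.save("w2K.npy",C[0]);np.save("w2T.npy",C[1])
s=cam("scene"); print("orange",onz(*s,(268,302),0), onz(*s,(179,280),0))
E
```

```text
time: 2.98
ee_pos: [0.4704, -0.0369, 0.2945]
tcp_rot: [179.9, 0.3, 162.2]
wrist_force: [1.2, -0.0, 0.8]
opening: 0.085
time: 3.4
ee_pos: [0.4919, -0.2394, 0.2677]
tcp_rot: [179.9, 0.7, 162.7]
wrist_force: [-0.1, -0.2, 0.5]
opening: 0.0854
time: 3.73
ee_pos: [0.5013, -0.3259, 0.2624]
tcp_rot: [179.9, 0.3, 162.7]
wrist_force: [-0.4, 0.1, -0.2]
opening: 0.0852
[-33.11583427  13.60031197  26.79280214 102.92921482   0.20832262
 -15.83106449] [ 1.59607715 -1.57927492 -1.28107452  0.10763998  0.14734634  0.49818769]
pot_lid [(array([340.5, 248.2]), 0.66), (array([557.2, 210.2]), 0.66), (array([183.1,  97.6]), 0.64), (array([322.2, 130. ]), 0.55)]
pot_foot [(array([332.7, 216.6]), 0.8), (array([497.8, 190.2]), 0.72), (array([218.7, 101.3]), 0.62)]
pot_lug [(array([188.7,  55.4]), 0.93), (array([310., 224.]), 0.85), (array([359.1, 117.4]), 0.82)]
tall_tin [(array([444.1,  85.6]), 0.57), (array([340.1, 286.7]), 0.35)]
[([486.9, 172.9, 594.2, 241.2], 0.96), ([294.0, 205.0, 368.6, 272.5], 0.74), ([294.8, 103.3, 373.0, 160.7], 0.65)]
orange [ 5.99213362e-01 -3.29480692e-01 -1.11022302e-16] [ 0.36443995 -0.44338059  0.        ]
```

View pics/w2.png

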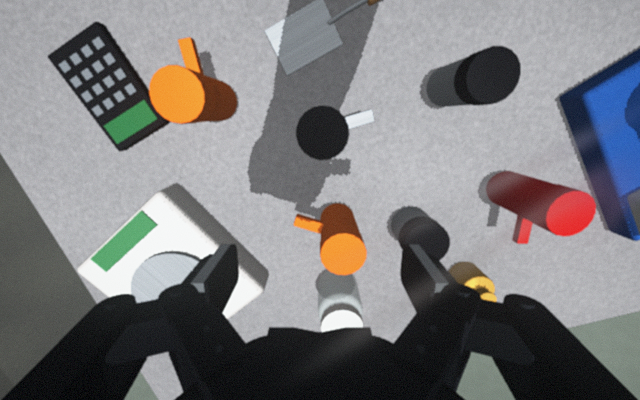

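```bash
python3 - <<'E'
from h import *
w=(np.load("w2K.npy"),np.load("w2T.npy"))
im=cv2.imread("pics/w2.png")[95:170,285:350]; m=(im.max(2)<45).astype(np.uint8)
n,l,st,ce=cv2.connectedComponentsWithStats(m); i=1+st[1:,4].argmax(); print(st[i]+[285,95,0,0,0],ce[i]+[285,95])
c=ce[i]+[285,95]
p=onz(*w,c,.128)
for lug in((359.1,117.4),(366,116.5)):
    g=onz(*w,lug,.066); v=g-p; print(p,g,np.hypot(*v[:2]),"lug az",np.degrees(np.arctan2(v[1],v[0])))
T=tool(); print(T[:3,:3].T@(np.array([p[0],p[1],.093])-T[:3,3])*100)
E
```

```text
[ 297  106   51   53 2094] [321.78510029 132.27554919]
[ 0.44987607 -0.30585631  0.128     ] [ 0.45005563 -0.25486582  0.066     ] 0.05099080590750234 lug az 89.79824506670808
[ 0.44987607 -0.30585631  0.128     ] [ 0.45161931 -0.24611201  0.066     ] 0.059769734674112486 lug az 88.32868081587814
[ 5.59076973  0.16994819 17.05835346]
```

```bash
python3 -m pendant '[[[2.8,0.1,2.5,0,0,0,100],[2.8,0.1,2.5,0,0,0,100],[0,0,2,0,0,0,100],[0,0,0,0,0,0,100]]]'
python3 - <<'E'
from h import *
T=tool(); print(T[:3,:3].T@(np.array([.4497,-.306,.094])-T[:3,3])*100, bot.get_obs()["tcp_rot"])
E
```

```text
time: 4.37
ee_pos: [0.4512, -0.3028, 0.1931]
tcp_rot: [180.0, 0.8, 163.2]
wrist_force: [-0.5, 0.0, -0.1]
opening: 0.0854
[ 0.19314036 -0.35333449  9.9085804 ] [179.98701461   0.80409246 163.19727672]
```

```bash
python3 -m pendant '[[[0.15,-0.3,3.3,0,0.014,0,100],[0.05,0,3.3,0,0,0,100],[0,0,2.8,0,0,0,100],[0,0,0.5,0,0,0,100],[0,0,0,0,0,0,100]]]'
python3 - <<'E'
from h import *
T=tool(); print(T[:3,:3].T@(np.array([.4497,-.306,.094])-T[:3,3])*100, bot.get_obs()["tcp_rot"])
E
python3 -m pendant '[[[0,0,0,0,0,0,60],[0,0,0,0,0,0,30],[0,0,0,0,0,0,20],[0,0,0,0,0,0,20],[0,0,0,0,0,0,20]]]' 90
python3 -m pendant '[[[0,0,0,0,0,0,20],[0,0,0,0,0,0,20],[0,0,0,0,0,0,20]]]'
```

```text
time: 4.78
ee_pos: [0.4521, -0.3035, 0.0995]
tcp_rot: [-179.8, 0.6, 163.5]
wrist_force: [0.2, -0.1, 0.7]
opening: 0.086
[ 0.16090187 -0.30552814  0.54453893] [-179.83547739    0.56649869  163.48434909]
time: 5.2
ee_pos: [0.4557, -0.3048, 0.1083]
tcp_rot: [-179.7, 1.1, 163.6]
wrist_force: [0.2, 0.4, -0.6]
opening: 0.0258
time: 5.45
ee_pos: [0.4564, -0.3053, 0.1101]
tcp_rot: [-179.6, 1.2, 163.6]
wrist_force: [-0.5, 0.8, 0.3]
opening: 0.0169
```

```bash
python3 - <<'E'
from h import *
im,C=shot("wrist","w3.png"); s,_=shot("scene","s3.png"); d,_=shot("side","d3.png")
a=cv2.resize(s[195:305,160:330],(400,260),interpolation=3);b=cv2.resize(d[190:330,250:410],(400,260),interpolation=3)
cv2.imwrite("pics/mix3.png",np.vstack([np.hstack([a,b])[...,::-1],cv2.resize(im,(512,320))[...,::-1].copy() if 0 else np.pad(cv2.resize(im,(512,320))[...,::-1],((0,0),(0,288),(0,0)))]))
print(bot.get_obs())
E
```

```text
{'time': 5.6, 'q': array([-3.37901526e+01,  2.56729558e+00, -2.52943185e+00,  8.36422201e+01,
        1.67356406e-02, -1.73496115e+01]), 'qd': array([ 0.06035496, -0.00862631, -0.14144481, -0.01458039, -0.05289203,
       -0.0699379 ]), 'joint_efforts': array([-1.15955740e-03, -5.03231406e+01,  4.74804926e+01, -2.42663026e-01,
        5.14518488e-04,  9.94406946e-05]), 'ee_pos': array([ 0.4562266 , -0.30519263,  0.10975817]), 'tcp_rot': array([-179.6398705 ,    1.20866017,  163.56344171]), 'wrist_force': array([ 0.05096304, -0.23976655,  0.21819792]), 'torque': array([-0.00439519,  0.01449704,  0.01462472]), 'opening': 0.01698175877338842}
```

View pics/mix3.png

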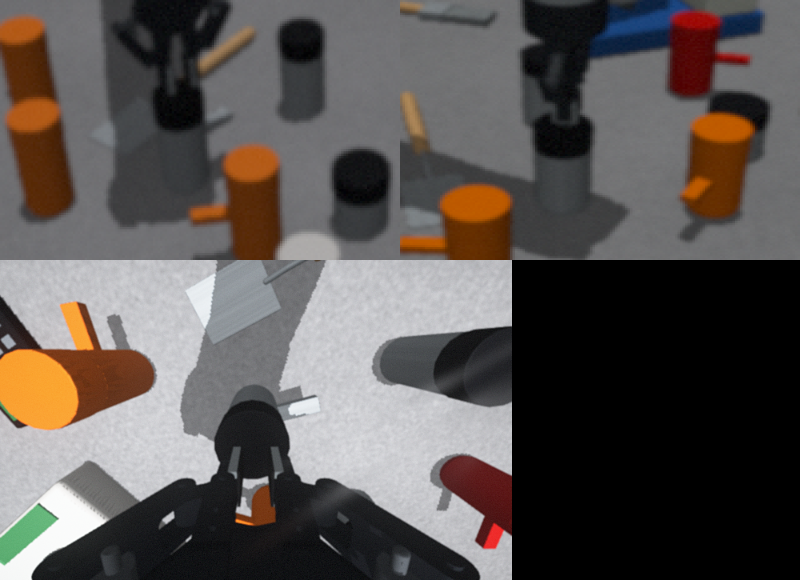

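```bash
python3 - <<'E'
from h import *
w=cam("wrist"); im=cv2.imread("pics/w3.png")
for c in((315,224),(315,217),(315,230)):
  p=onz(*w,c,.13); T=tool(); print(p,(T[:3,:3].T@(p-T[:3,3]))*100)
print("lug",onz(*w,(380,183),.069))
print("tcp px",proj(*w,T[:3,3]), "grasp pt px",proj(*w,T[:3,3]-.019*T[:3,2]))
cv2.imwrite("pics/w3c.png",cv2.resize(im[140:340,220:430],None,fx=3,fy=3,interpolation=3))
E
```

```text
[ 0.44489215 -0.30377803  0.13      ] [ 1.08420466 -0.1978989  -2.04630517]
[ 0.44061379 -0.30249567  0.13      ] [ 1.53074156 -0.19601979 -2.05573831]
[ 0.44861624 -0.30489426  0.13      ] [ 0.69551704 -0.19953457 -2.03809411]
lug [ 0.45011461 -0.25267777  0.069     ]
tcp px [318.38195329 227.66972598] grasp pt px [318.33996131 239.65635034]
```

View pics/w3c.png

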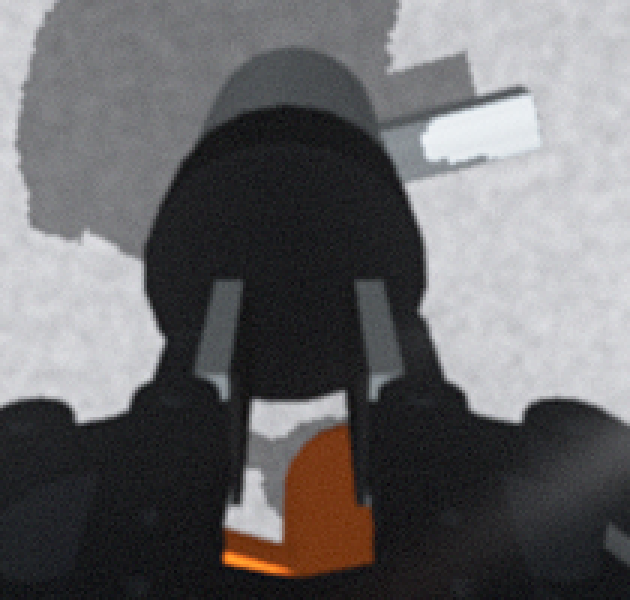

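The fingers closed on top of the lid instead of round it: their tips evidently sit about 20 mm behind the reported TCP. I'll reopen, centre and go deeper.

```bash
python3 -m pendant '[[[0,0,-1.5,0,0,0,100],[0.4,-0.1,0,0,0.02,0,100],[0.4,-0.1,0,0,0,0,100],[0,0,0,0,0,0,100],[0,0,0,0,0,0,100]]]' 
python3 -m pendant '[[[0,0,0,0,0,0,100],[0,0,0,0,0,0,100]]]'
python3 - <<'E'
from h import *
im,C=shot("wrist","w4.png"); cv2.imwrite("pics/w4c.png",cv2.resize(im[130:400,190:450],None,fx=2,fy=2,interpolation=3)[...,::-1])
print(bot.get_obs()["ee_pos"],bot.get_obs()["tcp_rot"])
E
```

```text
time: 6.02
ee_pos: [0.4463, -0.3043, 0.1231]
tcp_rot: [-179.7, -0.2, 163.6]
wrist_force: [-0.7, 0.1, 0.3]
opening: 0.0765
time: 6.18
ee_pos: [0.4459, -0.3042, 0.1221]
tcp_rot: [-179.7, -0.2, 163.5]
wrist_force: [-0.1, -1.0, 0.4]
opening: 0.0852
[ 0.44589194 -0.30415351  0.12209191] [-179.70277068   -0.24867306  163.54191021]
```

View pics/w4c.png

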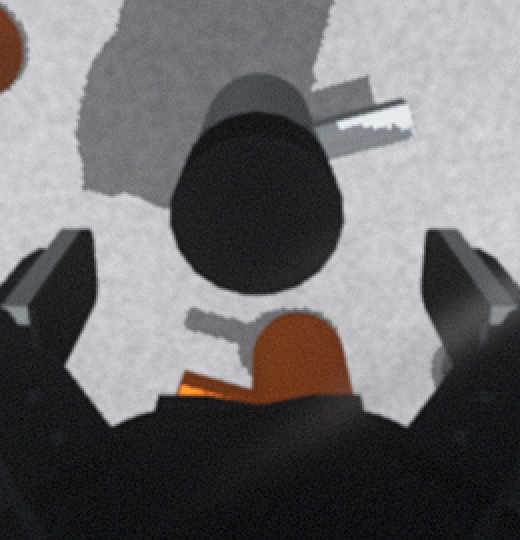

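```bash
python3 -m pendant '[[[0,0,1.5,0,0,0,100],[0,0,1.5,0,0,0,100],[0,0,0,0,0,0,100]]]'
python3 -m pendant '[[[0,-0.1,1,0,0,0,100],[0,0,1,0,0,0,100],[0,0,0,0,0,0,100]]]'
python3 - <<'E'
from h import *
o=bot.get_obs(); print(o["ee_pos"],o["tcp_rot"],o["q"])
E
```

```text
time: 6.48
ee_pos: [0.4462, -0.3045, 0.0916]
tcp_rot: [-179.7, -0.2, 163.5]
wrist_force: [-0.3, -0.1, -0.0]
opening: 0.0851
time: 6.73
ee_pos: [0.4459, -0.3057, 0.0706]
tcp_rot: [-179.7, -0.1, 163.6]
wrist_force: [-0.8, -0.5, -0.6]
opening: 0.0854
[ 0.4458933  -0.30566667  0.07063896] [-1.79671380e+02 -1.36438549e-01  1.63550129e+02] [-34.22423152   3.15088166  -6.22851337  80.65021207  -0.35458398
 -17.77466044]
```

```bash
python3 -m pendant '[[[0,0,0.6,0,0,0,100],[0,0,0.6,0,0,0,100],[0,0,0,0,0,0,100]]]'
python3 - <<'E'
from h import *
im,C=shot("wrist","w5.png"); s,_=shot("side","d5.png"); o=bot.get_obs(); print(o["ee_pos"],o["wrist_force"])
a=cv2.resize(im[130:400,190:450],(433,450),interpolation=3); b=cv2.resize(s[220:310,285:345],(300,450),interpolation=3)
cv2.imwrite("pics/w5c.png",np.hstack([a,b])[...,::-1])
E
```

```text
time: 6.98
ee_pos: [0.446, -0.3059, 0.0578]
tcp_rot: [-179.7, -0.1, 163.5]
wrist_force: [0.4, -0.5, -0.7]
opening: 0.0853
[ 0.44624192 -0.30600573  0.05880814] [0.45900958 0.48746781 0.80029565]
```

View pics/w5c.png

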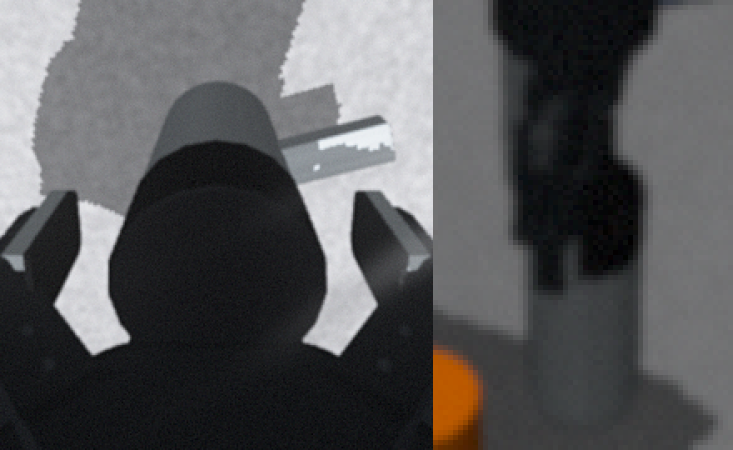

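```bash
python3 -m pendant '[[[-0.3,0,0.2,0,0,0,100],[0,0,0,0,0,0,100],[0,0,0,0,0,0,55],[0,0,0,0,0,0,40],[0,0,0,0,0,0,30]]]' 100
python3 -m pendant '[[[0,0,0,0,0,0,30],[0,0,0,0,0,0,30],[0,0,0,0,0,0,30]]]'
python3 -c "
from h import *
o=bot.get_obs(); print(o['ee_pos'],o['tcp_rot'],o['torque'])"
```

```text
time: 7.5
ee_pos: [0.4506, -0.3075, 0.0587]
tcp_rot: [-179.6, 0.1, 163.6]
wrist_force: [-0.5, 0.1, -3.4]
opening: 0.0565
time: 7.75
ee_pos: [0.4505, -0.3074, 0.0586]
tcp_rot: [-179.6, 0.1, 163.6]
wrist_force: [-0.0, -0.3, 0.3]
opening: 0.0565
[ 0.45050234 -0.30740895  0.05857168] [-1.79616885e+02  9.53772240e-02  1.63564163e+02] [ 0.03889609 -0.02558744 -0.01721745]
```

```bash
python3 -m pendant '[[[0,0,-2,0,0,0,30],[0,0,-3.6,0,0,-0.1,30],[0,0,-3.6,0,0,-0.12,30],[0,0,-3.6,0,0,-0.12,30],[0,0,-3.6,0,0,-0.12,30]]]' 100
python3 -m pendant '[[[0,0,-3,0,0,-0.12,30],[0,0,0,0,0,-0.12,30],[0,0,0,0,0,-0.12,30],[0,0,0,0,0,-0.12,30],[0,0,0,0,0,-0.12,30]]]'
python3 -m pendant '[[[0,0,0,0,0,-0.12,30],[0,0,0,0,0,-0.12,30],[0,0,0,0,0,-0.12,30],[0,0,0,0,0,-0.12,30],[0,0,0,0,0,0,30]]]'
cat >> h.py <<'E'
SP=[.5728,.1517,16.3]; FOOT=.0586; OFF=.0015; LUG=74.6
def target(h,lug,dx=0,dy=0):   # tool pose with foot h above floor, lug at socket angle
    S=sock(SP); z=S[:3,2]; t=np.radians(lug+LUG); x=np.cos(t)*S[:3,0]+np.sin(t)*S[:3,1]
    T=np.eye(4); T[:3,0]=x;T[:3,2]=-z;T[:3,1]=np.cross(-z,x); T[:3,3]=S[:3,3]+(h+FOOT)*z-OFF*x+dx*S[:3,0]+dy*S[:3,1]; return T
def delta(h,lug,**k):
    D=np.linalg.inv(tool())@target(h,lug,**k); return np.round(D[:3,3]*100,2),np.round(R.from_matrix(D[:3,:3]).as_rotvec(),3)
def where():  # foot and lug in socket frame
    T=np.linalg.inv(sock(SP))@tool(); foot=T[:3,3]+FOOT*T[:3,2]+OFF*T[:3,0]
    return "foot mm",np.round(foot*1000,1),"lug deg",round((np.degrees(np.arctan2(T[1,0],T[0,0]))-LUG)%360,1),"tilt err",round(np.degrees(np.arccos(-T[2,2])),2)
E
python3 - <<'E'
from h import *
o=bot.get_obs(); print(o["q"],o["ee_pos"],o["opening"],o["wrist_force"]); print(delta(.09,164),where())
E
```

```text
time: 8.17
ee_pos: [0.4459, -0.3033, 0.2163]
tcp_rot: [179.5, -1.0, -169.3]
wrist_force: [0.8, -1.3, -2.6]
opening: 0.0563
time: 8.58
ee_pos: [0.4478, -0.3045, 0.2564]
tcp_rot: [179.6, -0.4, -133.5]
wrist_force: [-0.0, -0.1, -4.0]
opening: 0.0565
time: 9.0
ee_pos: [0.4473, -0.3044, 0.2544]
tcp_rot: [179.3, -0.1, -104.5]
wrist_force: [0.1, -0.6, -3.3]
opening: 0.0564
[ -34.01995787    6.07014494   17.31060826  101.89074093   -0.36591763
 -109.49868967] [ 0.44728935 -0.30435899  0.25441632] 0.05636591512709518 [ 0.08098641 -0.56611487 -3.31283703]
(array([-43.64,   5.63,   3.51]), array([ 0.461, -0.273,  0.009])) ('foot mm', array([-163.5, -403.5,  216.6]), 'lug deg', np.float64(168.1), 'tilt err', np.float64(30.7))
```

```bash
python3 -m pendant '[[[-3,0.4,0,0,0,0,30],[-4,0.5,0,0,0,0,30],[-4,0.5,0,0,0,0,30],[-4,0.5,0,0,0,0,30],[-4,0.5,0,0,0,0,30]]]'
python3 -m pendant '[[[-4,0.5,0,0,0,0,30],[-4,0.5,0,0,0,0,30],[-4,0.5,0,0,0,0,30],[-3,0.5,0,0,0,0,30],[0,0,0,0,0,0,30]]]'
python3 - <<'E'
from h import *
print(delta(.09,164),where())
E
```

```text
time: 9.42
ee_pos: [0.4726, -0.1152, 0.2502]
tcp_rot: [179.0, -0.2, -106.4]
wrist_force: [0.8, 0.5, -4.5]
opening: 0.0561
time: 9.83
ee_pos: [0.4959, 0.0465, 0.2486]
tcp_rot: [178.9, -0.2, -107.5]
wrist_force: [-1.0, -0.9, -2.7]
opening: 0.0565
(array([-8.37,  1.96,  2.96]), array([ 0.461, -0.285, -0.044])) ('foot mm', array([-41.2, -80.2, 139.2]), 'lug deg', np.float64(165.3), 'tilt err', np.float64(31.03))
```

```bash
python3 -m pendant '[[[-1,0.2,0,0.09,-0.056,-0.009,30],[-1,0.2,0,0.09,-0.056,-0.009,30],[-1,0.2,0,0.09,-0.056,-0.009,30],[-1,0.2,0,0.09,-0.056,-0.009,30],[-1,0.2,0,0.09,-0.056,-0.009,30]]]'
python3 -m pendant '[[[0,0,0,0.03,-0.015,0,30],[0,0,0,0,0,0,30]]]'
python3 - <<'E'
from h import *
print(delta(.075,164),where())
E
```

```text
time: 10.25
ee_pos: [0.5042, 0.1015, 0.2422]
tcp_rot: [-154.8, 15.2, -102.6]
wrist_force: [-1.3, 0.8, -2.5]
opening: 0.056
time: 10.42
ee_pos: [0.5006, 0.1018, 0.2401]
tcp_rot: [-152.8, 16.4, -102.4]
wrist_force: [0.5, 0.1, -3.2]
opening: 0.0561
(array([-2.26,  1.82,  3.8 ]), array([-0.021,  0.013, -0.023])) ('foot mm', array([  3.5, -28.9, 113.1]), 'lug deg', np.float64(162.7), 'tilt err', np.float64(1.42))
```

```bash
python3 -m pendant '[[[-1.1,0.9,1,-0.01,0.006,-0.02,30],[-1.1,0.9,1,-0.01,0.006,0,30],[0,0,1,0,0,0,30],[0,0,0,0,0,0,30],[0,0,0,0,0,0,30]]]'
python3 - <<'E'
from h import *
print(delta(.058,165),where())
im,C=shot("wrist","w6.png"); s,_=shot("scene","s6.png"); d,_=shot("side","d6.png")
a=cv2.resize(s[130:240,320:460],(400,315),interpolation=3);b=cv2.resize(d[115:225,270:410],(400,315),interpolation=3)
c=np.zeros((275,800,3),np.uint8); c[:,:440]=cv2.resize(im,(440,275))
cv2.imwrite("pics/mix6.png",np.vstack([np.hstack([a,b]),c])[...,::-1])
E
```

```text
time: 10.83
ee_pos: [0.5034, 0.1311, 0.211]
tcp_rot: [-154.2, 15.2, -102.5]
wrist_force: [-0.3, -0.7, -2.9]
opening: 0.0565
(array([-0.3 , -0.18,  2.44]), array([ 0.004, -0.005, -0.033])) ('foot mm', array([-3.3, -1.7, 82.4]), 'lug deg', np.float64(163.1), 'tilt err', np.float64(0.35))
```

View pics/mix6.png

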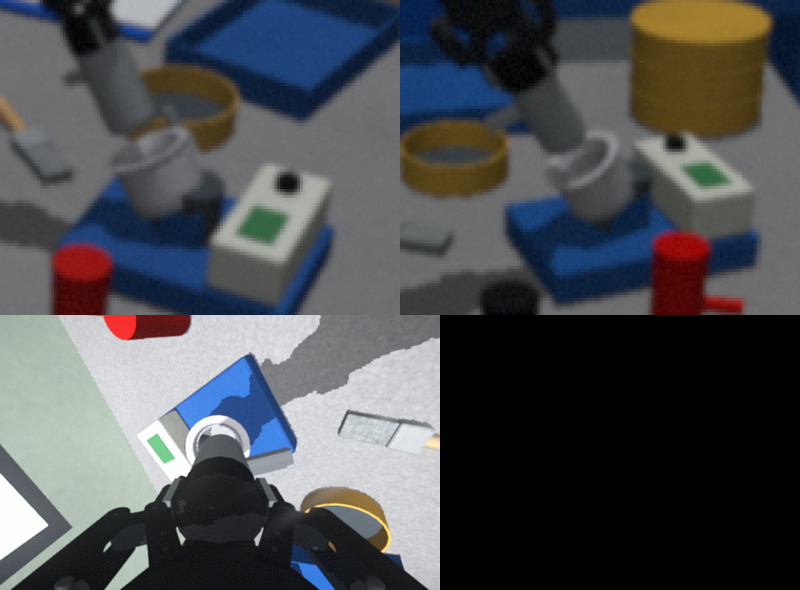

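```bash
python3 -m pendant '[[[-0.3,-0.2,0.8,0.004,-0.005,-0.03,30],[0,0,1,0,0,0,30],[0,0,0.6,0,0,0,30],[0,0,0,0,0,0,30]]]'
python3 -c "
from h import *
print(delta(.042,166),where())"
```

```text
time: 11.32
ee_pos: [0.519, 0.1349, 0.1933]
tcp_rot: [-153.4, 14.8, -101.0]
wrist_force: [-0.5, 0.2, -4.2]
opening: 0.0564
(array([-0.09,  0.31,  1.7 ]), array([-0.004,  0.   , -0.024])) ('foot mm', array([ 2.3, -2.4, 59. ]), 'lug deg', np.float64(164.6), 'tilt err', np.float64(0.24))
```

```bash
python3 -m pendant '[[[-0.1,0.3,0.6,-0.004,0,-0.02,30],[0,0,0.5,0,0,0,30],[0,0,0,0,0,0,30]]]'
python3 -c "
from h import *
print(where())"
python3 -m pendant '[[[0,0,0.5,0,0,0,30],[0,0,0,0,0,0,30]]]'
python3 -c "
from h import *
o=bot.get_obs();S=sock(SP)[:3,:3];print(where(),S.T@o['wrist_force'],S.T@o['torque'])"
```

```text
time: 11.57
ee_pos: [0.522, 0.138, 0.1816]
tcp_rot: [-153.4, 14.3, -99.9]
wrist_force: [-0.1, 0.9, -3.4]
opening: 0.0561
('foot mm', array([-0.5, -0.2, 47. ]), 'lug deg', np.float64(165.8), 'tilt err', np.float64(0.05))
time: 11.73
ee_pos: [0.5245, 0.1388, 0.1767]
tcp_rot: [-153.4, 14.3, -99.9]
wrist_force: [0.3, 0.1, -3.8]
opening: 0.0561
('foot mm', array([-0.8, -0.1, 41.5]), 'lug deg', np.float64(165.8), 'tilt err', np.float64(0.07)) [-1.66826105 -0.01421252 -3.42215177] [-0.01414548  0.86693435  0.01442622]
```

```bash
python3 -m pendant '[[[0,0,0.3,0,0,0.04,30],[0,0,0.3,0,0,0.04,30],[0,0,0.3,0,0,0.04,30],[0,0,0.3,0,0,0.04,30]]]' 120
python3 -c "
from h import *
o=bot.get_obs();S=sock(SP)[:3,:3];print(where(),S.T@o['wrist_force'],S.T@o['torque'])"
```

```text
time: 12.07
ee_pos: [0.5309, 0.14, 0.1674]
tcp_rot: [-155.8, 18.3, -108.9]
wrist_force: [-5.4, -3.4, 3.0]
opening: 0.056
('foot mm', array([ 0.1, -0.7, 30.2]), 'lug deg', np.float64(156.3), 'tilt err', np.float64(0.12)) [-3.83076221 -1.75523766  5.62649931] [-0.80494772  1.46714191  0.06120942]
```

```bash
for i in 1; do python3 -m pendant '[[[0,0,0.25,0,0,0.05,30],[0,0,0.25,0,0,0.05,30],[0,0,0.25,0,0,0.05,30],[0,0,0.25,0,0,0.05,30],[0,0,0.25,0,0,0.05,30]]]'
python3 -c "
from h import *
o=bot.get_obs();S=sock(SP)[:3,:3];print(where(),S.T@o['wrist_force'],S.T@o['torque'])"
done
```

```text
time: 12.48
ee_pos: [0.5359, 0.1398, 0.1622]
tcp_rot: [-160.9, 23.8, -123.8]
wrist_force: [-15.5, -3.2, 8.8]
opening: 0.0563
('foot mm', array([ 1.5, -2.3, 23.3]), 'lug deg', np.float64(141.3), 'tilt err', np.float64(0.39)) [-9.22591509  1.25676841 15.48712464] [0.46287389 2.91621261 0.31835673]
```

```bash
python3 -m pendant '[[[0.1,0.2,0.3,0,0,0.05,30],[0,0,0.35,0,0,0.05,30],[0,0,0.35,0,0,0.05,30],[0,0,0.35,0,0,0.05,30],[0,0,0.35,0,0,0.05,30]]]'
python3 -c "
from h import *
o=bot.get_obs();S=sock(SP)[:3,:3];print(where(),S.T@o['wrist_force'],S.T@o['torque'],delta(0,92))"
```

```text
time: 12.9
ee_pos: [0.5405, 0.1411, 0.1547]
tcp_rot: [-167.7, 28.1, -139.9]
wrist_force: [-16.5, -4.3, 10.0]
opening: 0.0562
('foot mm', array([ 2. , -2.2, 14.4]), 'lug deg', np.float64(126.3), 'tilt err', np.float64(0.68)) [-9.74832039  0.46678081 17.21985743] [-0.02819334  3.20142294  0.17834079] (array([0.11, 0.14, 1.44]), array([-0.01 ,  0.007,  0.598]))
```

```bash
python3 -m pendant '[[[0.1,0.15,0.4,-0.008,0.006,0.05,30],[0,0,0.4,0,0,0.05,30],[0,0,0.4,0,0,0.05,30],[0,0,0.4,0,0,0.05,30],[0,0,0.4,0,0,0.05,30]]]'
python3 -c "
from h import *
o=bot.get_obs();S=sock(SP)[:3,:3];print(where(),S.T@o['wrist_force'],S.T@o['torque'],delta(0,92))"
```

```text
time: 13.32
ee_pos: [0.5464, 0.1422, 0.1442]
tcp_rot: [-176.2, 29.9, -157.0]
wrist_force: [-17.7, -5.7, 10.9]
opening: 0.0559
('foot mm', array([ 1.5, -2.3,  2.3]), 'lug deg', np.float64(111.2), 'tilt err', np.float64(0.44)) [-10.62209968  -0.49220013  18.77441799] [0.00684839 3.24704964 0.19494013] (array([0.13, 0.15, 0.23]), array([-0.008,  0.002,  0.335]))
```

```bash
python3 -m pendant '[[[0.1,0.1,0.4,0,0,0.05,30],[0,0,0.4,0,0,0.05,30],[0,0,0.4,0,0,0.05,30],[0,0,0.3,0,0,0.05,30]]]'
python3 -c "
from h import *
o=bot.get_obs();S=sock(SP)[:3,:3];print(where(),S.T@o['wrist_force'],S.T@o['torque'])"
```

```text
time: 13.65
ee_pos: [0.5469, 0.1432, 0.1422]
tcp_rot: [177.0, 30.0, -170.6]
wrist_force: [-29.1, -7.9, 14.6]
opening: 0.0562
('foot mm', array([ 1.1, -1.2,  0.2]), 'lug deg', np.float64(99.4), 'tilt err', np.float64(0.5)) [-18.76504453   0.5659375   27.73809663] [0.02748315 4.96439276 0.95701031]
```

```bash
python3 -m pendant '[[[0,0,0.3,0,0,0.05,30],[0,0,0.3,0,0,0.05,30]]]'
python3 -c "
from h import *
o=bot.get_obs();S=sock(SP)[:3,:3];print(where(),S.T@o['wrist_force'],S.T@o['torque'])"
```

```text
time: 13.82
ee_pos: [0.5466, 0.1432, 0.142]
tcp_rot: [173.8, 29.4, -177.3]
wrist_force: [-34.9, -9.5, 23.5]
opening: 0.0558
('foot mm', array([ 0.7, -1.1,  0.2]), 'lug deg', np.float64(93.6), 'tilt err', np.float64(0.53)) [-19.57340247   0.63277256  38.41744871] [-0.09659695  4.92880228  0.91987585]
```

```bash
python3 -m pendant '[[[0,0,0.2,0,0,0.04,30],[0,0,0.2,0,0,0.04,30]]]'
python3 -c "
from h import *
o=bot.get_obs();S=sock(SP)[:3,:3];print(where(),S.T@o['wrist_force'],S.T@o['torque'])"
python3 -m pendant '[[[0,0,0.15,0,0,0.04,30],[0,0,0.15,0,0,0.04,30]]]'
python3 -c "
from h import *
o=bot.get_obs();S=sock(SP)[:3,:3];print(where(),S.T@o['wrist_force'],S.T@o['torque'])"
```

```text
time: 13.98
ee_pos: [0.5447, 0.1429, 0.1407]
tcp_rot: [171.3, 28.6, 177.5]
wrist_force: [-41.5, -10.6, 17.3]
opening: 0.0562
('foot mm', array([-1.8, -0.7,  0. ]), 'lug deg', np.float64(88.9), 'tilt err', np.float64(0.57)) [-28.45752893   1.53029357  36.37257304] [0.25481192 5.88134439 2.58113061]
time: 14.15
ee_pos: [0.5415, 0.1428, 0.1388]
tcp_rot: [169.1, 27.5, 172.6]
wrist_force: [-15.0, -6.6, 3.1]
opening: 0.0559
('foot mm', array([-5.7,  0.3, -0.1]), 'lug deg', np.float64(84.5), 'tilt err', np.float64(0.75)) [-12.55499708  -2.15868551  10.78553982] [-0.53943941  3.00462292  1.19564031]
```

```bash
python3 -m pendant '[[[0,0,0.1,0,0,0,30],[0,0,0,0,0,0,30]]]'
python3 -c "
from h import *
o=bot.get_obs();S=sock(SP)[:3,:3];print(where(),S.T@o['wrist_force'],S.T@o['torque'])"
python3 -m pendant '[[[0,0,0,0,0,0,100],[0,0,0,0,0,0,100],[0,0,0,0,0,0,100],[0,0,0,0,0,0,100],[0,0,0,0,0,0,100]]]'
python3 -m pendant '[[[0,0,-1,0,0,0,100],[0,0,-2,0,0,0,100],[0,0,-3,0,0,0,100],[0,0,-3,0,0,0,100],[0,0,-3,0,0,0,100]]]'
python3 - <<'E'
from h import *
s,_=shot("scene","s7.png"); d,_=shot("side","d7.png"); im,C=shot("wrist","w7.png"); print(where())
for c in("scene","side","wrist"):
    K,T=cam(c); S=sock(SP)
    for n,l in(("pot_lug",[0,.05,.063]),("pot_lid",[0,0,.112])): print(c,n,[(np.round(m["uv"],1),round(m["confidence"],2)) for m in bot.mark_of(c,n)[:5]],"expect",proj(K,T,(S@np.append(l,1))[:3]))
a=cv2.resize(s[115:225,310:450],(400,315),interpolation=3);b=cv2.resize(d[105:215,260:400],(400,315),interpolation=3)
c=np.zeros((285,800,3),np.uint8); w=cv2.resize(im[100:385,80:560],(480,285)); c[:,:480]=w
cv2.imwrite("pics/mix7.png",np.vstack([np.hstack([a,b]),c])[...,::-1])
E
```

```text
time: 14.32
ee_pos: [0.5409, 0.1426, 0.1385]
tcp_rot: [169.1, 27.5, 172.6]
wrist_force: [7.3, 1.2, -11.8]
opening: 0.0559
('foot mm', array([-6.5,  0.3, -0. ]), 'lug deg', np.float64(84.5), 'tilt err', np.float64(0.81)) [  0.45912921  -0.93014739 -13.85667397] [0.07661794 0.05211779 0.3057992 ]
time: 14.73
ee_pos: [0.5431, 0.1434, 0.1423]
tcp_rot: [168.9, 27.8, 172.5]
wrist_force: [-0.3, -0.0, -0.1]
opening: 0.0854
time: 15.15
ee_pos: [0.4815, 0.1265, 0.2451]
tcp_rot: [169.1, 27.3, 172.6]
wrist_force: [1.1, 0.5, 0.3]
opening: 0.0857
('foot mm', array([ -3.6,   1.4, 124.5]), 'lug deg', np.float64(84.5), 'tilt err', np.float64(0.66))
scene pot_lug [(array([246.8, 285.3]), 0.78), (array([358.6, 250.1]), 0.71), (array([374.9, 169.8]), 0.66)] expect [375.8199068  170.77543955]
scene pot_lid [(array([267.5, 267.3]), 0.91), (array([175. , 247.6]), 0.91), (array([352.1, 227. ]), 0.83), (array([359.4, 167. ]), 0.8), (array([170.2, 212.5]), 0.69)] expect [363.15070769 164.19311485]
side pot_lug [(array([381.3, 220.6]), 0.92), (array([367.7, 293. ]), 0.87), (array([191.8, 302.8]), 0.82), (array([257.5, 325.2]), 0.57), (array([418.2, 254.2]), 0.48)] expect [326.03950181 161.50619503]
side pot_lid [(array([376.2, 263.6]), 0.91), (array([212.6, 284.8]), 0.91), (array([277.4, 303.6]), 0.75), (array([367.1, 202.6]), 0.71), (array([321.4, 159.5]), 0.55)] expect [325.09745988 156.57151731]
wrist pot_lug [(array([363.5, 170.9]), 0.56)] expect [364.07320682 175.59548604]
wrist pot_lid [(array([173.9, 239.1]), 0.81)] expect [319.77024162 205.10077032]
```

View pics/mix7.png

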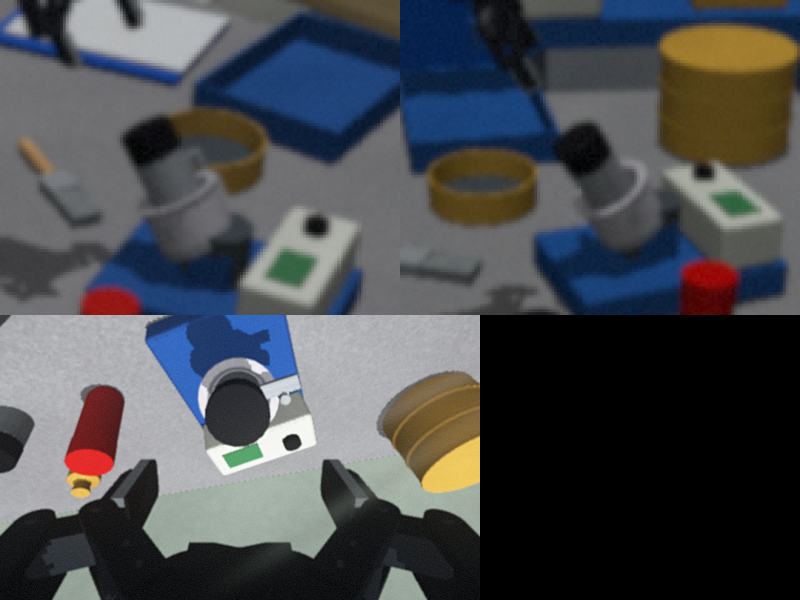

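```bash
python3 - <<'E'
from h import *
s,d,w=cam("scene"),cam("side"),cam("wrist"); S=sock(SP); Si=np.linalg.inv(S)
p,e=tri([ray(*s,(359.4,167)),ray(*d,(321.4,159.5))]); print("lid net in socket mm",(Si@np.append(p,1))[:3]*1000,e)
im=cv2.imread("pics/w7.png"); r=im[150:280,260:375]; m=(r.max(2)<70).astype(np.uint8)
n,l,st,ce=cv2.connectedComponentsWithStats(m); i=1+st[1:,4].argmax(); print(st[i]+[260,150,0,0,0],ce[i]+[260,150])
for tip in (0,3,-3):
  t=np.radians(tip)
  q=np.array([proj(*w,(S@np.array([zz*np.sin(t)+.029*np.cos(a)*np.cos(t),.029*np.sin(a),zz*np.cos(t)-.029*np.cos(a)*np.sin(t),1]))[:3]) for zz in(.096,.13) for a in np.linspace(0,6.28,40)])
  print("tilt",tip,"bbox",q.min(0),q.max(0))
print("lug tip exp",[proj(*w,(S@[.0,r_,.069,1])[:3]) for r_ in(.05,.068)],"post",proj(*w,(S@[.0138,.048,.074,1])[:3]))
print("lugs seen (363.5,170.9)->socket",[ (lambda o,dd:(o+dd*((.063-o[2])/dd[2]))*1000)(*[ (Si@np.append(v,k))[:3] for v,k in zip(ray(*w,uv),(1,0))]) for uv in((363.5,170.9),(365,184))])
E
```

```text
lid net in socket mm [-15.60541089   0.45406092 108.50474398] [np.float64(0.002176978214261997), np.float64(0.0021769782142620673)]
[ 286  160   64   71 3487] [317.13019788 196.23659306]
tilt 0 bbox [285.5493968  170.69596792] [353.65981009 242.69117759]
tilt 3 bbox [288.57748131 175.90460515] [356.17198913 248.44052277]
tilt -3 bbox [282.55812496 165.51329227] [351.04767575 236.54440695]
lug tip exp [array([364.92293746, 176.75249857]), array([381.44145503, 170.69412133])] post [367.99214589 190.57082487]
lugs seen (363.5,170.9)->socket [array([-5.06988158, 51.02596367, 63.        ]), array([ 9.00824878, 48.02515853, 63.        ])]
```

```bash
python3 - <<'E'
from h import *
w=cam("wrist"); im=cv2.imread("pics/w7.png")
for c in(290,300,310,317,325,335): print(c,[tuple(v) for v in im[134:164:2,c,[2,0]]])
print("row180",[tuple(v) for v in im[180,262:296:2,[2,0]]])
def box(P,rad,z):
    S=sock(P); return np.array([proj(*w,(S@[rad*np.cos(a),rad*np.sin(a),z,1])[:3]) for a in np.linspace(0,6.28,90)])
for nm,P in(("SP",SP),):
    q=box(P,.045,.052); print(nm,q.min(0),q.max(0))
print([proj(*w,p) for p in([.5114,.0459,.045],[.4626,.2087,.045])], bot.get_obs()["time"])
E
```

```text
290 [(np.uint8(30), np.uint8(107)), (np.uint8(28), np.uint8(105)), (np.uint8(27), np.uint8(107)), (np.uint8(31), np.uint8(107)), (np.uint8(33), np.uint8(110)), (np.uint8(29), np.uint8(108)), (np.uint8(34), np.uint8(111)), (np.uint8(29), np.uint8(111)), (np.uint8(30), np.uint8(105)), (np.uint8(35), np.uint8(110)), (np.uint8(120), np.uint8(140)), (np.uint8(163), np.uint8(168)), (np.uint8(157), np.uint8(160)), (np.uint8(155), np.uint8(162)), (np.uint8(159), np.uint8(164))]
300 [(np.uint8(34), np.uint8(111)), (np.uint8(28), np.uint8(104)), (np.uint8(29), np.uint8(104)), (np.uint8(25), np.uint8(101)), (np.uint8(27), np.uint8(107)), (np.uint8(30), np.uint8(108)), (np.uint8(60), np.uint8(114)), (np.uint8(152), np.uint8(161)), (np.uint8(160), np.uint8(169)), (np.uint8(154), np.uint8(163)), (np.uint8(152), np.uint8(163)), (np.uint8(144), np.uint8(151)), (np.uint8(102), np.uint8(111)), (np.uint8(98), np.uint8(106)), (np.uint8(129), np.uint8(138))]
310 [(np.uint8(28), np.uint8(104)), (np.uint8(31), np.uint8(106)), (np.uint8(28), np.uint8(106)), (np.uint8(30), np.uint8(107)), (np.uint8(44), np.u
[... 1695 characters left out ...]
25), np.uint8(134)), (np.uint8(99), np.uint8(104))]
row180 [(np.uint8(49), np.uint8(48), np.uint8(55), np.uint8(59), np.uint8(57), np.uint8(54), np.uint8(56), np.uint8(52), np.uint8(176), np.uint8(237), np.uint8(232), np.uint8(240), np.uint8(231), np.uint8(175), np.uint8(109), np.uint8(28), np.uint8(41)), (np.uint8(175), np.uint8(187), np.uint8(195), np.uint8(193), np.uint8(194), np.uint8(191), np.uint8(193), np.uint8(191), np.uint8(217), np.uint8(239), np.uint8(237), np.uint8(242), np.uint8(236), np.uint8(183), np.uint8(118), np.uint8(35), np.uint8(52))]
SP [280.28735874 148.81346005] [360.47563986 226.73189896]
[array([227.74730592, 130.42421373]), array([358.85453515,  75.79224577])] 15.6
```

```bash
python3 -c "
from h import *
o=bot.get_obs(); print(o['time'],o['wrist_force']); print(bot.job_done())"
```

```text
15.6 [-0.61453503  0.50814475 -0.37666604]
the job is handed in; nothing more can be done
None
```

I loaded the sample pot into the tilted socket, released it there, and handed the job in at 15.6 s. It started about 92° anticlockwise of the post.

**How it went**
- **Grasp:** the first grasp closed on top of the lid, because the fingertips sat farther back than the reported TCP. I reopened and took hold lower down.
- **Twist:** I pressed and turned the pot about 75° clockwise. The axial force went from about 19 N to 38 N as the depth stalled at the expected floor. The moment then rose to about 2.6 N m as the lug met the post. The gripper slipped a few millimetres on the lid at the end.

**Last checks**
- **Lug:** in the wrist picture it is against the post, about 1–2 mm from its expected place relative to the post.
- **Lid:** it is in line with the collar to within roughly 1–2°.
- **Robot:** it touched nothing when I handed in, with wrist force near zero.

**What disagreed or went unchecked**
- **Socket position:** my estimate from the first pictures and the last wrist view differ by 5–7 mm. That explains the side force of 10–28 N during insertion.
- **Lid position:** the networks' lid marks in the scene and side views put the lid about 15 mm off the socket axis. I took that as noise.
- **Seating depth:** I judged it from the force and the stall, not from a picture.
- **Other things on the bench:** I saw no contact with them, but did not measure them again.

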